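# Change the check weight on the bench balance

## Robot

A 6-joint arm with a two-finger parallel gripper is mounted at the origin on a cart in front of the work surface, level with it; the furniture and walls round the work are solid. World frame = base frame: x ahead of the robot, y to its left, z up, the work surface at z = 0. Lengths are in m, angles in rad, forces in N, time in s.
With the tool pointing down it reaches from about 0.35 to 0.975 m from the base axis. Payload 4.9 kg.
Tool frame: the origin (TCP) lies at the very end of the fingers, on their centre line; the grasp point (between the pads) lies 19 mm behind it; z points along the fingers, x is the direction in which the jaws open and shut, and the axes are right-handed (so a half turn about z gives the same grasp; the last joint's range is limited). The gripper opens to 85 mm and grips with 20 to 120 N. Pads are 22 mm wide; open, the fingers measure 114 mm over their backs; the gripper's body (76 mm by 85 mm) begins 54 mm behind the grasp point. The pads swing forward as they close: fully open they stand 13 mm farther back than shut.
Start: joints at [-1.327, 0.053, 1.613, -0, 1.476, -0.119], TCP at [0.222, -0.584, 0.231] pointing down, gripper open.
Joint ranges: [-3.01, 3.01], [-1.01, 2.22], [0.06, 2.58], [-1.02, 4.17], [0.09, 2.62], [-3.14, 3.14]. Speed limits (rad/s): [2.57, 2.57, 3.14, 3.14, 3.14, 3.14].

## Interface

Orientations are given as [roll, pitch, yaw] about the fixed x, y, z axes, in that order (R = Rz(yaw) Ry(pitch) Rx(roll)).
In Python, from workcell import robot, get_image gives the robot as it stands. The module is installed in compiled form; this text tells all that it offers.
- The arm moves only by the tool jog_arm, never from a script. Its argument "rows" is a list that holds one entry, the list of rows, each a list of 6 numbers: the shift along the tool's x, y, z in mm, then the turn, a rotation vector about the tool's x, y, z in rad. A call has 1 to 12 rows; each row is the pose to reach, as a shift and turn from the pose commanded when the call began, along the tool's axes at that moment; what a row does not reach only later rows make up. A row lasts 1/12 s, in which the tool goes at most 41.7 mm and 7.16 degrees, less where a joint would pass 70% of its speed; a pose out of reach is approached as far as the arm can. A call with a gripper value outside its range is refused whole. "grip" is the opening, from -1 (shut) to 1 (fully open), so that 0 is half open, set as the call begins (left out, the last holds). The fingers move at their own pace and stop on an object; the grip force is fixed at half the most. Time passes only in rows, so rows that repeat a pose let the fingers close. It gives the time, the measured TCP pose, the force and the opening at its end, in the units of the state.
- robot.sense(): the state, without advancing time (a new reading comes with each control period).
- get_image(name): name is "scene" or "top"; returns a dict with "img" (400x640x3 uint8, blue, green, red), "K" (3x3 intrinsics, pixels), "k1" (the pictures are not rectified: a ray, as slopes to the right and down, at radius r is drawn at 1 + k1 r^2 times it, then the intrinsics apply), "R" (3x3) and "t" (3): a world point X has camera coordinates R X + t. Camera axes: x right, y down, z forward; pixel columns grow to the right and rows downward; lengths in m; the calibration is good to about 2 mm. A picture is of the moment at which its call begins. There is no depth.
- robot.job_done(): hands the job in, once; it reports no verdict.
The state is a dict: "clock": time; "q": joint angles; "dq": joint speeds; "effort": joint torques, N m; "eef_pos": TCP position; "tcp_rot": TCP orientation; "force": force on the tool from outside, world axes, zero at the start; "moment": the same for the moment, N m; "opening": opening from 0.0 (shut) to 1.0 (fully open).
Only numpy, scipy, OpenCV 4.12 (cv2) and the standard library are available. Lean on these libraries where they do the work, as an engineer would, in place of code of your own. Each camera call takes 0.05 s, during which the arm holds its last target. There are 200 camera calls.

## Task

The balance has been checked with the large steel weight and is to be checked with the small one next, but the other two weights were put back one block too big. Rearrange them, parking one on a free spot on the way, so that the small weight stands alone on the middle of the balance pan and the large and the medium weight each stand fully home in the wooden block whose hole fits them. Never have two weights on the pan at once, set the small one down gently, do not knock the gripper against the balance or tip a weight over, and leave the balance cover open and the bottle and the small sherd among the blocks where they are.

Things in the scene. Friction and masses are not known exactly. Their poses are not given: they have to be found in the camera images.
- weight_small: the smallest of three loose steel check weights: upright cylinder 18 mm in diameter with a round knob 14 mm in diameter on top to take it by; 44 mm tall in all, the knob's straight part from 33 to 42 mm above the foot; about 60 g. Origin: centre of the foot, z along its axis, up. At the start it stands loosely in the hole of the medium block
- weight_medium: the middle one of three loose steel check weights: upright cylinder 28 mm in diameter with a round knob 18 mm in diameter on top to take it by; 54 mm tall in all, the knob's straight part from 41 to 52 mm above the foot; about 200 g. Origin: centre of the foot, z along its axis, up. At the start it stands loosely in the hole of the large block
- weight_large: the largest of three loose steel check weights: upright cylinder 38 mm in diameter with a round knob 24 mm in diameter on top to take it by; 68 mm tall in all, the knob's straight part from 53 to 66 mm above the foot; about 480 g. Origin: centre of the foot, z along its axis, up. At the start it stands on the balance pan
- block_small: fixed square block of light wood with a grey felt disc at the bottom of its hole, for the small weight, 48 x 48 x 22 mm high, with one round hole from above: 24 mm in diameter, 14 mm deep (its flat floor is 8 mm above the block's underside), the hole's rim bevelled by 4 mm. Origin: centre of the block's underside, on the table; z up, x and y along its sides. Empty at the start
- block_medium: fixed square block of light wood with a grey felt disc at the bottom of its hole, for the medium weight, 58 x 58 x 26 mm high, with one round hole from above: 34 mm in diameter, 18 mm deep (its flat floor is 8 mm above the block's underside), the hole's rim bevelled by 4 mm. Origin: centre of the block's underside, on the table; z up, x and y along its sides
- block_large: fixed square block of light wood with a grey felt disc at the bottom of its hole, for the large weight, 70 x 70 x 30 mm high, with one round hole from above: 45 mm in diameter, 22 mm deep (its flat floor is 8 mm above the block's underside), the hole's rim bevelled by 4 mm. Origin: centre of the block's underside, on the table; z up, x and y along its sides
- pan (a point): centre of the top face of the balance's round steel pan, 116 mm in diameter, 52 mm above the table, flat and fixed. x points to the rear of the balance and z up. The balance (off-white, about 216 x 165 mm, 42 mm high beside the pan, fixed) turns with it; its clear hinged cover stands open behind the pan from 58 mm behind its centre, up to 200 mm above the table
- balance_lid (a joint): the clear draught cover of the balance: 0 shut, about 1.6 rad tipped back open, where it stays by its weight; it is open at the start and is to stay so
- varnish_bottle: small clear glass bottle with white cap, 30 mm in diameter, 69 mm tall, standing loose among the blocks; to be left alone. Origin: centre of its foot
- sherd_a5: small flat brown pottery sherd, 33 x 29 x 8 mm, lying loose among the blocks; to be left alone. Origin: centre of its underside

How it is judged:
At the end, for the whole second after the job is handed in: The small weight stands upright on the pan within 15 mm of its centre; the large and the medium weight stand upright on the floor of the hole of their own block (within 8 mm of the block's centre, less than 3 mm above the floor); all are at rest (horizontal distance between weight_large and block_large below 0.008 m and z of weight_large in the frame of block_large between 0.005 and 0.011 m and angle between each of weight_large, weight_medium, weight_small's own z axis and vertical below 0.1 rad and horizontal distance between weight_medium and block_medium below 0.008 m and z of weight_medium in the frame of block_medium between 0.005 and 0.011 m and horizontal distance between weight_small and pan below 0.015 m and z of weight_small in the frame of pan between -0.004 and 0.004 m and linear speed of each of weight_small, weight_medium, weight_large below 0.02 m/s); the robot touches nothing.
It fails at once if two weights stand on the pan at once ((horizontal distance between each of weight_small, weight_large and pan below 0.075 m and z of weight_small in the frame of pan between -0.01 and 0.004 m and z of weight_large in the frame of pan between -0.01 and 0.004 m) or (horizontal distance between each of weight_medium, weight_large and pan below 0.075 m and z of weight_medium in the frame of pan between -0.01 and 0.004 m and z of weight_large in the frame of pan between -0.01 and 0.004 m) or (horizontal distance between each of weight_small, weight_medium and pan below 0.075 m and z of weight_small in the frame of pan between -0.01 and 0.004 m and z of weight_medium in the frame of pan between -0.01 and 0.004 m)).
It fails at once if the gripper or arm is knocked against the balance (over 10 N), or the small weight is pressed or dropped on it hard (over 45 N) (contact force between balance and the fingers above 10 N or contact force between balance and the arm above 10 N or contact force between weight_small and balance above 45 N).
It fails at once if a weight is tipped over (angle between any of weight_small, weight_medium, weight_large's own z axis and vertical above 0.8 rad).
It fails at once if the balance cover is knocked towards shut (value of joint balance_lid below 1.3 rad).
It fails at once if the bottle or the sherd is pushed more than 20 mm or the bottle is knocked over (distance of any of varnish_bottle, sherd_a5 from where it was at the start of the episode above 0.02 m or angle between varnish_bottle's own z axis and vertical above 0.4 rad).
It also fails if it takes over 125 s, if anything falls off the work surface, if the arm or the gripper's body presses on something with over 40 N, if the wrist force passes 120 N, or if a joint passes its speed limit or range.

## Working session

There is one attempt and no reset: what is moved stays moved. The work goes in short steps, Python scripts to look and compute and a tool call to move; the robot and the scene stay as the last step left them, time stands still between calls to the robot, and variables do not carry over. Pictures are saved under pics/ and viewed, about 12 in all and at most 16, crops included, and the job is handed in when it is done.

Besides the shell and the picture viewer there is one more tool, called after "Call:" by a JSON object that holds its "fn" and its "kwargs". jog_arm: Moves the arm, as the interface text tells. Its arguments: {"type":"object","properties":{"rows":{"type":"array","items":{"type":"array","items":{"type":"array","items":{"type":"number"}}}},"grip":{"type":"number"}},"required":["rows"]}

```bash
mkdir -p pics; cat > h.py <<'E'
import numpy as np, cv2
from workcell import robot, get_image
def D(c): return np.array([c['k1'],0,0,0,0],float)
def proj(c,P):
    P=np.atleast_2d(P)@np.array(c['R']).T+np.array(c['t']); s=P[:,:2]/P[:,2:]
    s=s*(1+c['k1']*(s**2).sum(1,keepdims=True)); K=np.array(c['K'])
    return s@K[:2,:2].T+K[:2,2]
def ray(c,uv,z):
    s=cv2.undistortPoints(np.array(uv,float).reshape(-1,1,2),np.array(c['K'],float),D(c)).reshape(-1,2)
    R=np.array(c['R']);o=-R.T@np.array(c['t']); d=np.c_[s,np.ones(len(s))]@R
    return o+d*((z-o[2])/d[:,2])[:,None]
E
python3 - <<'E'
from h import *
for n in('top','scene'):
    c=get_image(n);cv2.imwrite(f'pics/{n}0.png',c['img']);R=np.array(c['R']);print(n,c['K'],c['k1'],R.round(3).tolist(),(-R.T@c['t']).round(3))
s=robot.sense();print(s)
E
```

```text
top [[414.50886485   0.         325.88463682]
 [  0.         414.50886485 202.62257276]
 [  0.           0.           1.        ]] -0.06701374971374244 [[-0.008, -1.0, 0.02], [-0.996, 0.006, -0.088], [0.088, -0.021, -0.996]] [0.439 0.019 1.245]
scene [[478.62830587   0.         316.83704972]
 [  0.         478.62830587 202.29947066]
 [  0.           0.           1.        ]] -0.06026748389155098 [[-0.772, -0.635, 0.019], [-0.466, 0.545, -0.697], [0.432, -0.547, -0.717]] [-0.015  0.697  0.953]
{'clock': 0.1, 'q': array([-1.32699035e+00,  5.32775141e-02,  1.61416601e+00,  1.69607233e-05,
        1.47601098e+00, -1.19029631e-01]), 'dq': array([-0.00055201, -0.00200971, -0.00215818, -0.00148858,  0.00046194,
        0.00128581]), 'effort': array([-5.05917924e-04, -3.94908714e+01, -3.71360779e+01, -1.72442378e-04,
        3.94756251e-03,  2.70200212e-05]), 'eef_pos': array([ 0.22167815, -0.58375669,  0.23018866]), 'tcp_rot': array([-3.14135480e+00,  1.84666853e-03, -1.20796212e+00]), 'force': array([-0.01498738,  0.69352454, -0.17056136]), 'moment': array([-0.01679599, -0.02286955, -0.0138848 ]), 'opening': 0.9993735371850423}
```

View pics/top0.png

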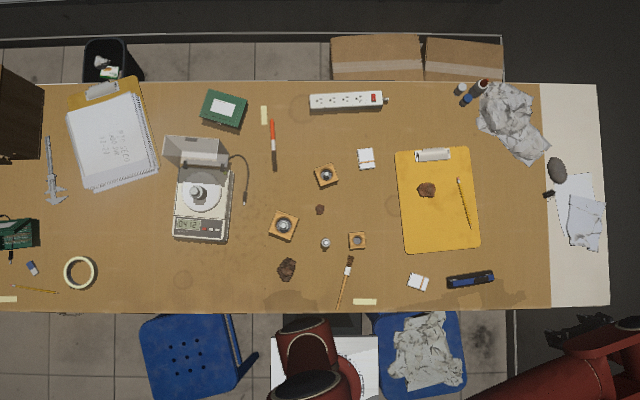

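View pics/scene0.png

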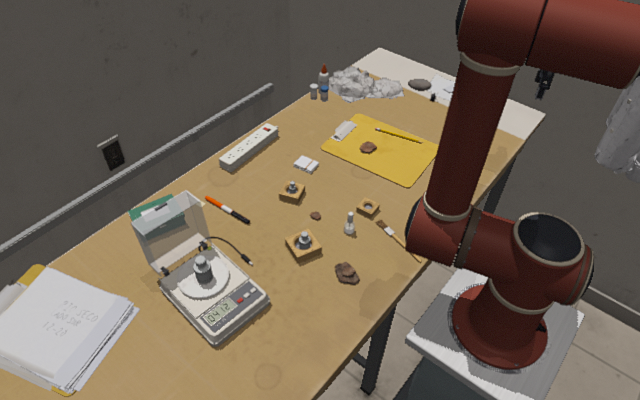

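The balance is at top px (200,195), the large block at (283,225), the medium block at (326,175), the small block at (357,240), the bottle at (325,243) and the sherd at (320,209). I'll take enlarged crops to get exact pixels.

```bash
python3 - <<'E'
from h import *
a=cv2.imread('pics/top0.png');b=cv2.imread('pics/scene0.png')
cv2.imwrite('pics/c1.png',cv2.resize(a[130:260,170:370],None,fx=4,fy=4,interpolation=cv2.INTER_CUBIC))
cv2.imwrite('pics/c2.png',cv2.resize(b[170:300,150:350],None,fx=4,fy=4,interpolation=cv2.INTER_CUBIC))
E
```

```text
(no output)
```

View pics/c1.png

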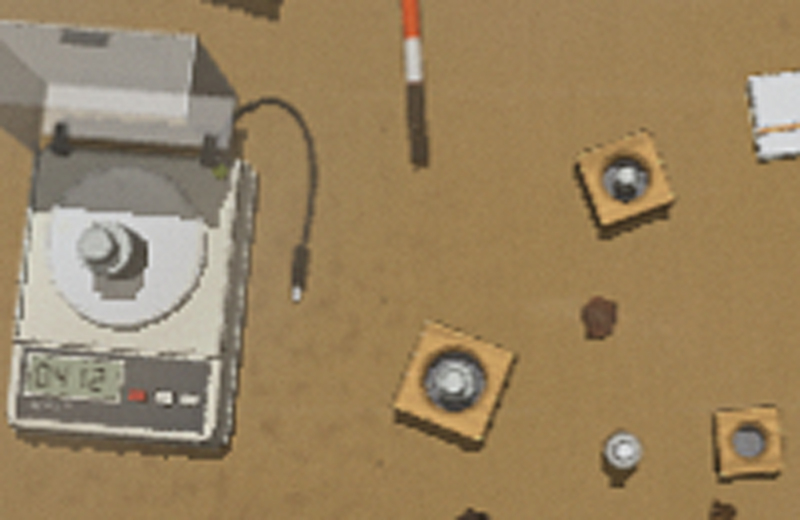

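View pics/c2.png

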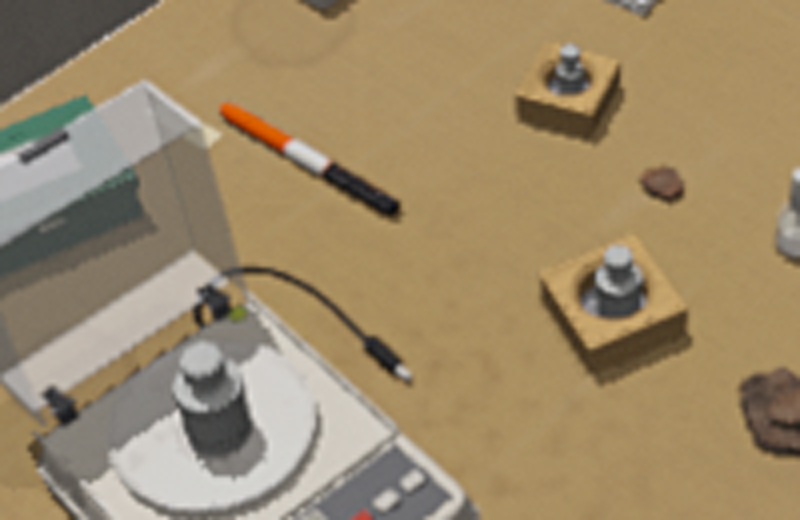

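```bash
python3 - <<'E'
from h import *
T=get_image('top');S=get_image('scene')
f=lambda p,o:(np.array(p,float)+.5)/4-.5+o
tp=lambda *p:f(p,[170,130]); sc=lambda *p:f(p,[150,170])
def both(n,a,b,z): print(n,ray(T,tp(*a) ,z)[0].round(4),ray(S,sc(*b),z)[0].round(4))
both('L knob',(98,239),(205,353),.120)
both('M knob',(455,374),(618,252),.062)
both('S knob',(626,175),(570,49),.052)
both('pan',(127,247),(214,430),.052)
both('bottle',(623,449),(800,175),.069)
both('sherd',(599,317),(663,184),.008)
both('hole small',(749,440),(749,440),.022)
def corners(n,top,scn,z):
    a=ray(T,np.array([tp(*p) for p in top]),z);print(n,'top',a.mean(0).round(4),[np.degrees(np.arctan2(*(a[(i+1)%4]-a[i])[1::-1])).round(1) for i in range(4)],np.linalg.norm(np.roll(a,-1,0)-a,axis=1).round(3))
    if scn:
        a=ray(S,np.array([sc(*p) for p in scn]),z);print(n,'scn',a.mean(0).round(4),np.linalg.norm(np.roll(a,-1,0)-a,axis=1).round(3))
corners('bM',[(577,158),(648,131),(674,193),(603,221)],[(572,46),(620,70),(592,110),(517,95)],.026)
corners('bL',[(429,323),(515,356),(482,437),(398,401)],[(632,238),(687,311),(594,350),(541,282)],.030)
E
```

```text
L knob [0.5766 0.355  0.12  ] [0.5727 0.3553 0.12  ]
M knob [0.4852 0.1154 0.062 ] [0.4806 0.1166 0.062 ]
S knob [ 0.6294 -0.0078  0.052 ] [ 0.6298 -0.0075  0.052 ]
pan [0.5789 0.3541 0.052 ] [0.5748 0.3607 0.052 ]
bottle [ 0.4311 -0.0038  0.069 ] [ 0.4307 -0.0019  0.069 ]
sherd [0.5292 0.0122 0.008 ] [0.5266 0.0163 0.008 ]
hole small [ 0.4367 -0.0976  0.022 ] [0.3498 0.1512 0.022 ]
bM top [ 0.6331 -0.0081  0.026 ] [np.float64(-69.2), np.float64(-158.0), np.float64(111.4), np.float64(21.9)] [0.057 0.05  0.057 0.051]
bM scn [ 0.6249 -0.0069  0.026 ] [0.042 0.044 0.054 0.061]
bL top [0.4827 0.1173 0.03  ] [np.float64(-111.3), np.float64(157.7), np.float64(66.5), np.float64(-21.6)] [0.068 0.064 0.067 0.061]
bL scn [0.478  0.1239 0.03  ] [0.068 0.065 0.063 0.068]
```

```bash
cat > go.py <<'E'
# usage: go.py x y z yaw  -> shift (mm) and turn along the present tool axes
import sys
from h import *
from scipy.spatial.transform import Rotation as Ro
s=robot.sense(); x,y,z,yaw=map(float,sys.argv[1:5])
R=Ro.from_euler('xyz',s['tcp_rot']); G=Ro.from_euler('xyz',[np.pi,0,yaw])
print('shift',(R.inv().apply(np.array([x,y,z])-s['eef_pos'])*1e3).round(1),'turn',(R.inv()*G).as_rotvec().round(4))
print('t',s['clock'],s['eef_pos'].round(4),s['tcp_rot'].round(3),'F',s['force'].round(1),'op',round(s['opening'],3))
E
python3 go.py 0.63 -0.008 0.15 -1.5708
```

```text
shift [-393.4 -586.1   81.1] turn [1.000e-04 1.300e-03 3.628e-01]
t 0.2 [ 0.2217 -0.5839  0.2305] [-3.141e+00  1.000e-03 -1.208e+00] F [-0.2 -0.3  0.3] op 1.0
```

Call:
{"fn": "jog_arm", "kwargs": {"rows": [[[-197,-293,40,0,0,0.363],[-197,-293,40,0,0,0.363],[-197,-293,40,0,0,0.363],[-197,-293,40,0,0,0.363],[-197,-293,40,0,0,0.363],[-197,-293,40,0,0,0.363],[-197,-293,40,0,0,0.363],[-197,-293,40,0,0,0.363],[-393,-586,80,0,0.001,0.363],[-393,-586,80,0,0.001,0.363],[-393,-586,80,0,0.001,0.363],[-393,-586,80,0,0.001,0.363]]], "grip": 0}}

```text
clock: 1.2
eef_pos: [0.5099, -0.1771, 0.1748]
tcp_rot: [-3.141, -0.001, -1.571]
force: [1.4, -0.6, -0.1]
opening: 0.501
```

```bash
python3 go.py 0.63 -0.008 0.10 -1.5708
```

```text
shift [-169.2 -120.    74.7] turn [-0.0005 -0.0012 -0.0002]
t 1.2 [ 0.5099 -0.1771  0.1748] [-3.141e+00 -1.000e-03 -1.571e+00] F [ 1.4 -0.6 -0.1] op 0.501
```

Call:
{"fn": "jog_arm", "kwargs": {"rows": [[[-85,-60,35,0,0,0],[-169,-120,70,0,0,0],[-169,-120,70,0,0,0],[-169,-120,70,0,0,0],[-169,-120,70,0,0,0],[-169,-120,70,0,0,0],[-169,-120,70,0,0,0],[-169,-120,70,0,0,0],[-169,-120,70,0,0,0]]]}}

```text
clock: 1.95
eef_pos: [0.629, -0.0112, 0.1054]
tcp_rot: [-3.141, -0.002, -1.572]
force: [-0.6, -0.1, 0.4]
opening: 0.5
```

```bash
python3 go.py 0.63 -0.008 0.10 -1.5708; python3 - <<'E'
from h import *
T=get_image('top');S=get_image('scene')
a=T['img'][150:200,290:360];b=S['img'][140:220,250:340]
p=robot.sense()['eef_pos'];print(proj(T,p),proj(S,p))
a=cv2.resize(a,None,fx=6,fy=6,interpolation=cv2.INTER_CUBIC);b=cv2.resize(b,None,fx=6,fy=6,interpolation=cv2.INTER_CUBIC)
w=np.zeros((480,960,3),np.uint8);w[:300,:420]=a;w[:,420:]=b;cv2.imwrite('pics/n1.png',w[:, :800] if 0 else cv2.resize(w,(800,400)))
E
```

```text
shift [-3.2 -1.   5.4] turn [-0.0005 -0.0016 -0.001 ]
t 1.95 [ 0.629  -0.0112  0.1054] [-3.141e+00 -2.000e-03 -1.572e+00] F [-0.6 -0.1  0.4] op 0.5
[[327.86665771 170.40659344]] [[292.94444586 166.48230783]]
```

View pics/n1.png

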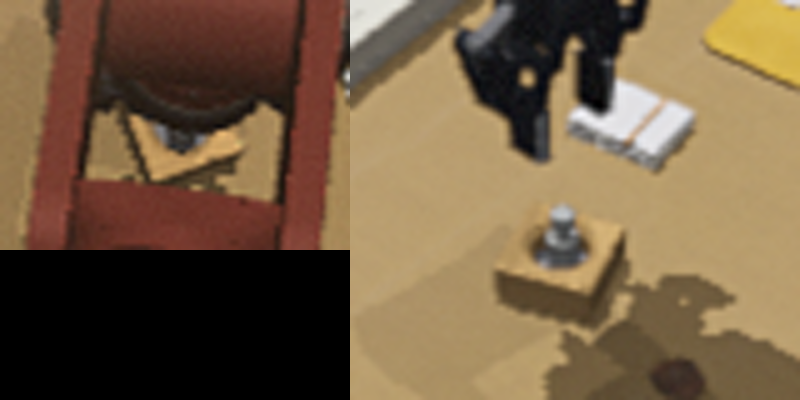

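Scene view: the two fingertips have their midpoint at px (292.8,165.9), where the robot's own TCP projects (292.9,166.5). So the scene camera agrees with the arm to about 1 mm here. The small knob is at px (292.5,182). Descending.

Call:
{"fn": "jog_arm", "kwargs": {"rows": [[[-3,-1,15,0,0,0],[-3,-1,35,0,0,0],[-3,-1,45,0,0,0],[-3,-1,55,0,0,0],[-3,-1,60,0,0,0],[-3,-1,65,0,0,0],[-3,-1,65,0,0,0],[-3,-1,65,0,0,0]]]}}

```text
clock: 2.72
eef_pos: [0.6305, -0.0073, 0.0401]
tcp_rot: [-3.141, -0.001, -1.571]
force: [0.5, -0.4, 0.4]
opening: 0.499
```

Call:
{"fn": "jog_arm", "kwargs": {"rows": [[[0,0,0,0,0,0],[0,0,0,0,0,0],[0,0,0,0,0,0],[0,0,0,0,0,0],[0,0,0,0,0,0],[0,0,0,0,0,0]]], "grip": -1}}

```text
clock: 3.22
eef_pos: [0.631, -0.0073, 0.0409]
tcp_rot: [-3.14, -0.001, -1.571]
force: [0.1, -0.5, 3.9]
opening: 0.122
```

Call:
{"fn": "jog_arm", "kwargs": {"rows": [[[0,0,0,0,0,0],[0,0,0,0,0,0],[0,0,0,0,0,0]]]}}

```text
clock: 3.47
eef_pos: [0.631, -0.0074, 0.0408]
tcp_rot: [-3.14, -0.001, -1.571]
force: [0.8, -0.4, 5.6]
opening: 0.126
```

```bash
python3 go.py 0.63 -0.008 0.10 -1.5708; python3 - <<'E'
from h import *
S=get_image('scene')
cv2.imwrite('pics/n2.png',cv2.resize(S['img'][145:215,255:335],None,fx=7,fy=7,interpolation=cv2.INTER_CUBIC))
E
```

```text
shift [  0.7   0.9 -59.2] turn [-0.0018 -0.0013 -0.0002]
t 3.4667 [ 0.631  -0.0074  0.0408] [-3.140e+00 -1.000e-03 -1.571e+00] F [ 0.8 -0.4  5.6] op 0.126
```

View pics/n2.png

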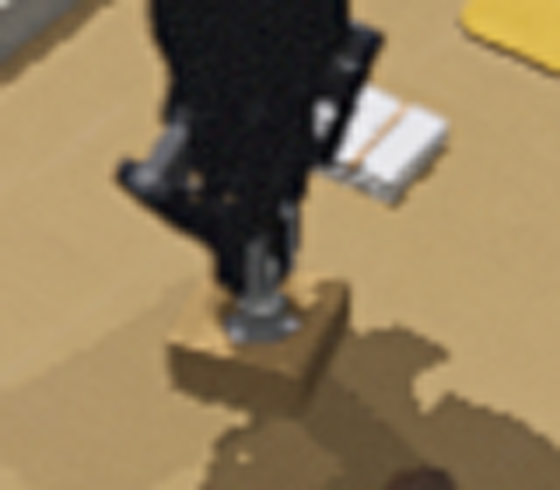

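Scene crop: the fingers are shut around the small knob at about (262,290), over the medium block. I'll lift gently and check.

Call:
{"fn": "jog_arm", "kwargs": {"rows": [[[0,0,-3,0,0,0],[0,0,-8,0,0,0],[0,0,-16,0,0,0],[0,0,-26,0,0,0],[0,0,-40,0,0,0],[0,0,-40,0,0,0],[0,0,-40,0,0,0]]]}}

```text
clock: 4.1
eef_pos: [0.6316, -0.0073, 0.0821]
tcp_rot: [-3.138, -0.001, -1.571]
force: [0.2, -0.5, 0.2]
opening: 0.124
```

```bash
python3 go.py 0.54 -0.1 0.08 -1.5708; python3 - <<'E'
from h import *
S=get_image('scene')
cv2.imwrite('pics/n3.png',cv2.resize(S['img'][130:215,255:335],None,fx=7,fy=7,interpolation=cv2.INTER_CUBIC))
E
```

```text
shift [92.7 91.6  1.8] turn [-0.0039 -0.0014 -0.0001]
t 4.1 [ 0.6316 -0.0073  0.0821] [-3.138e+00 -1.000e-03 -1.571e+00] F [ 0.2 -0.5  0.2] op 0.124
```

View pics/n3.png

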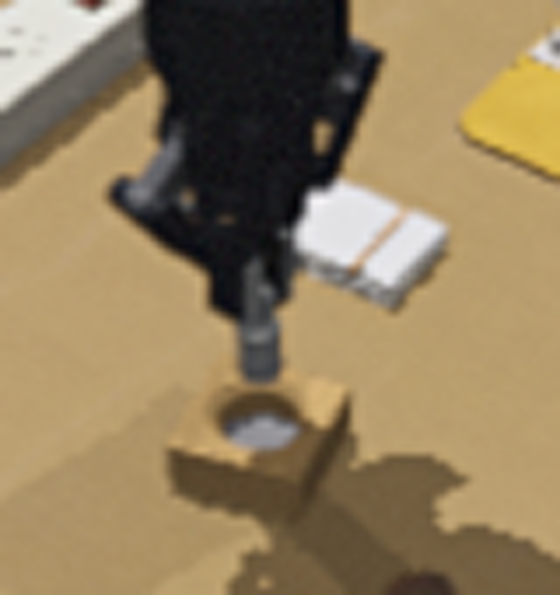

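The small weight hangs upright, and the empty medium hole is at crop (259,420), i.e. px (292.0,190.0). Parking it on bare table.

Call:
{"fn": "jog_arm", "kwargs": {"rows": [[[12,12,0,0,0,0],[32,31,0,0,0,0],[56,55,0,0,0,0],[77,76,0,0,0,0],[93,92,0,0,0,0],[93,92,0,0,0,0],[93,92,14,0,0,0],[93,92,28,0,0,0],[93,92,40,0,0,0],[93,92,45,0,0,0],[93,92,45,0,0,0]]]}}

```text
clock: 5.07
eef_pos: [0.5379, -0.0997, 0.0337]
tcp_rot: [3.14, -0.0, -1.571]
force: [0.2, 0.2, -0.7]
opening: 0.122
```

```bash
python3 go.py 0.54 -0.1 0.033 -1.5708; python3 -c "
from h import *
S=get_image('scene');print('med hole',ray(S,[292.0,190.0],.026))"
```

```text
shift [ 0.3 -2.1  0.7] turn [ 0.0017 -0.0003  0.0002]
t 5.0667 [ 0.5379 -0.0997  0.0337] [ 3.14  -0.    -1.571] F [ 0.2  0.2 -0.7] op 0.122
med hole [[ 0.62691518 -0.00310713  0.026     ]]
```

Call:
{"fn": "jog_arm", "kwargs": {"rows": [[[0,-1,0.5,0,0,0],[0,-1,1,0,0,0],[0,-1,1.5,0,0,0],[0,-1,1.5,0,0,0],[0,-1,1.5,0,0,0]]]}}

```text
clock: 5.53
eef_pos: [0.5393, -0.1001, 0.0335]
tcp_rot: [-3.141, -0.001, -1.571]
force: [0.2, 0.3, -0.8]
opening: 0.128
```

Call:
{"fn": "jog_arm", "kwargs": {"rows": [[[0,0,0.5,0,0,0],[0,0,1,0,0,0],[0,0,1.5,0,0,0],[0,0,2,0,0,0],[0,0,2,0,0,0]]]}}

```text
clock: 5.95
eef_pos: [0.5401, -0.1004, 0.0328]
tcp_rot: [-3.14, -0.001, -1.571]
force: [-1.3, 0.7, 6.5]
opening: 0.126
```

Call:
{"fn": "jog_arm", "kwargs": {"rows": [[[0,0,-1,0,0,0],[0,0,-1,0,0,0],[0,0,-1,0,0,0],[0,0,-1,0,0,0],[0,0,-15,0,0,0],[0,0,-45,0,0,0],[0,0,-80,0,0,0],[0,0,-80,0,0,0],[0,0,-80,0,0,0]]], "grip": 0}}

```text
clock: 6.7
eef_pos: [0.5411, -0.1007, 0.1143]
tcp_rot: [-3.136, -0.003, -1.571]
force: [-0.1, 0.1, -0.2]
opening: 0.502
```

```bash
python3 go.py 0.4825 0.1165 0.09 -1.5708;
```

```text
shift [-217.3   58.8   23.4] turn [-0.0056 -0.0027 -0.0002]
t 6.7 [ 0.5411 -0.1007  0.1143] [-3.136e+00 -3.000e-03 -1.571e+00] F [-0.1  0.1 -0.2] op 0.502
```

Call:
{"fn": "jog_arm", "kwargs": {"rows": [[[-30,8,0,0,0,0],[-70,19,0,0,0,0],[-110,30,0,0,0,0],[-150,41,0,0,0,0],[-190,52,0,0,0,0],[-217,59,0,0,0,0],[-217,59,0,0,0,0],[-217,59,0,0,0,0],[-217,59,0,0,0,0]]]}}

```text
clock: 7.45
eef_pos: [0.4796, 0.1166, 0.11]
tcp_rot: [3.14, -0.002, -1.571]
force: [0.2, -0.1, -0.2]
opening: 0.504
```

```bash
python3 go.py 0.4825 0.1165 0.0485 -1.5708; python3 - <<'E'
from h import *
S=get_image('scene')
print(proj(S,robot.sense()['eef_pos']))
a=S['img'][190:265,260:340];b=S['img'][165:240,320:400]
r=lambda a:cv2.resize(a,None,fx=5,fy=5,interpolation=cv2.INTER_CUBIC)
cv2.imwrite('pics/n4.png',np.hstack([r(a),r(b)]))
E
```

```text
shift [-0.  -3.  61.5] turn [ 0.0017 -0.0016  0.0001]
t 7.45 [0.4796 0.1166 0.11  ] [ 3.140e+00 -2.000e-03 -1.571e+00] F [ 0.2 -0.1 -0.2] op 0.504
[[304.45184817 219.40132083]]
```

View pics/n4.png

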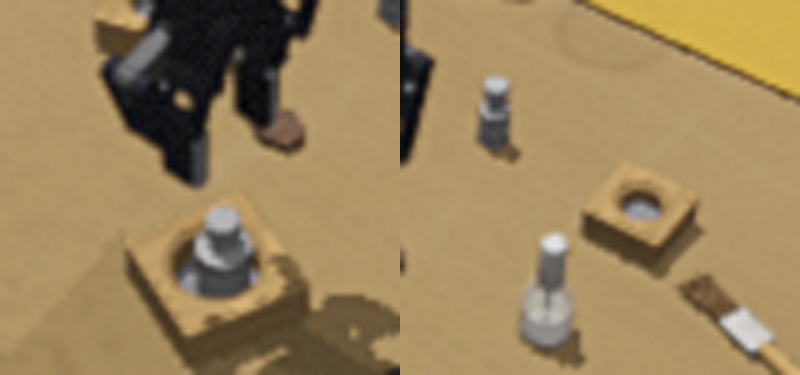

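Fingertip midpoint px (304.4,219.8) matches the projected TCP, and the medium knob is at px (304.6,233.4). The small weight stands upright where it was parked. Descending on the medium weight.

Call:
{"fn": "jog_arm", "kwargs": {"rows": [[[0,0,15,0,0,0],[0,0,35,0,0,0],[0,0,47,0,0,0],[0,0,55,0,0,0],[0,0,61,0,0,0],[0,0,61,0,0,0],[0,0,61,0,0,0]]]}}

```text
clock: 8.08
eef_pos: [0.4805, 0.1166, 0.0503]
tcp_rot: [-3.142, -0.001, -1.572]
force: [-0.5, 0.0, -0.3]
opening: 0.499
```

Call:
{"fn": "jog_arm", "kwargs": {"rows": [[[0,0,0,0,0,0],[0,0,0,0,0,0],[0,0,0,0,0,0],[0,0,0,0,0,0],[0,0,0,0,0,0],[0,0,0,0,0,0]]], "grip": -1}}

```text
clock: 8.58
eef_pos: [0.4812, 0.1169, 0.0514]
tcp_rot: [-3.139, -0.001, -1.571]
force: [0.4, -1.4, 5.7]
opening: 0.173
```

Call:
{"fn": "jog_arm", "kwargs": {"rows": [[[0,0,-3,0,0,0],[0,0,-8,0,0,0],[0,0,-16,0,0,0],[0,0,-30,0,0,0],[0,0,-50,0,0,0],[0,0,-50,0,0,0],[0,0,-50,0,0,0]]]}}

```text
clock: 9.17
eef_pos: [0.4812, 0.117, 0.1014]
tcp_rot: [-3.138, -0.001, -1.571]
force: [-0.7, -0.1, -2.5]
opening: 0.168
```

```bash
python3 go.py 0.629 -0.007 0.10 -1.5708; python3 - <<'E'
from h import *
S=get_image('scene');T=get_image('top');cv2.imwrite('pics/S4.png',S['img']);cv2.imwrite('pics/T4.png',T['img'])
r=lambda a:cv2.resize(a,None,fx=10,fy=10,interpolation=cv2.INTER_CUBIC)
cv2.imwrite('pics/n5.png',np.hstack([r(S['img'][170:210,273:313]),r(T['img'][155:195,307:347])]))
E
```

```text
shift [ 124.  -147.8    2. ] turn [-0.0032 -0.0006 -0.0002]
t 9.1667 [0.4812 0.117  0.1014] [-3.138e+00 -1.000e-03 -1.571e+00] F [-0.7 -0.1 -2.5] op 0.168
```

View pics/n5.png

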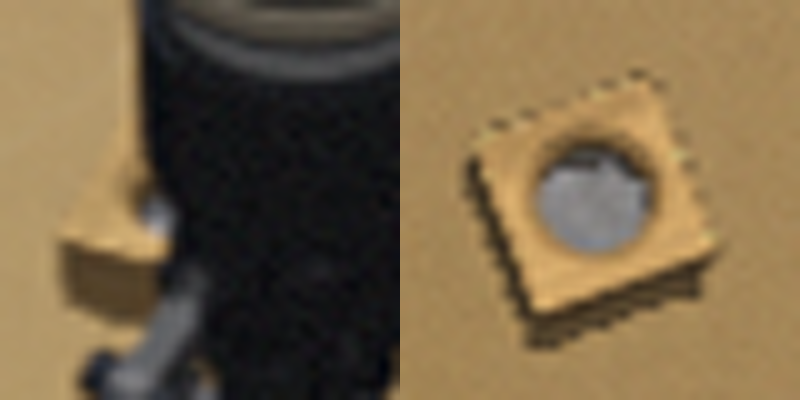

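```bash
python3 - <<'E'
from h import *
T=get_image('top');S=get_image('scene')
P=np.array([[72,150],[250,75],[318,243],[135,312]])
print(ray(T,(P+.5)/10-.5+[307,155],.026).round(4),ray(T,[325.95,174.05],.026), ray(T,[325.75,175.0],.008))
# n3 hole rim / n3 corners
Q=np.array([[168,437],[262,452],[352,393],[232,372]])
print('n3',ray(S,(Q+.5)/7-.5+[255,130],.026).round(4))
# small block, two views
E
```

```text
[[ 0.6453  0.0283  0.026 ]
 [ 0.6677 -0.0249  0.026 ]
 [ 0.617  -0.0446  0.026 ]
 [ 0.5966  0.0099  0.026 ]] [[ 0.63156845 -0.00787901  0.026     ]] [[ 0.63152618 -0.00764252  0.008     ]]
n3 [[ 0.6498  0.0268  0.026 ]
 [ 0.6161  0.0091  0.026 ]
 [ 0.611  -0.0393  0.026 ]
 [ 0.6555 -0.0172  0.026 ]]
```

Call:
{"fn": "jog_arm", "kwargs": {"rows": [[[12,-14,0,0,0,0],[34,-41,0,0,0,0],[60,-72,0,0,0,0],[85,-103,0,0,0,0],[108,-131,0,0,0,0],[123,-149,0,0,0,0],[123,-149,0,0,0,0],[123,-149,0,0,0,0],[123,-149,10,0,0,0],[123,-149,16,0,0,0],[123,-149,16,0,0,0],[123,-149,16,0,0,0]]]}}

```text
clock: 10.37
eef_pos: [0.6276, -0.0052, 0.0828]
tcp_rot: [3.139, -0.001, -1.57]
force: [-0.5, 0.5, -1.1]
opening: 0.167
```

```bash
python3 go.py 0.630 -0.0065 0.052 -1.5708; python3 - <<'E'
from h import *
S=get_image('scene')
r=lambda a:cv2.resize(a,None,fx=10,fy=10,interpolation=cv2.INTER_CUBIC)
cv2.imwrite('pics/n6.png',r(S['img'][165:215,265:320]))
E
```

```text
shift [ 1.3 -2.5 30.8] turn [ 0.0027 -0.0006  0.0009]
t 10.3667 [ 0.6276 -0.0052  0.0828] [ 3.139e+00 -1.000e-03 -1.570e+00] F [-0.5  0.5 -1.1] op 0.167
```

View pics/n6.png

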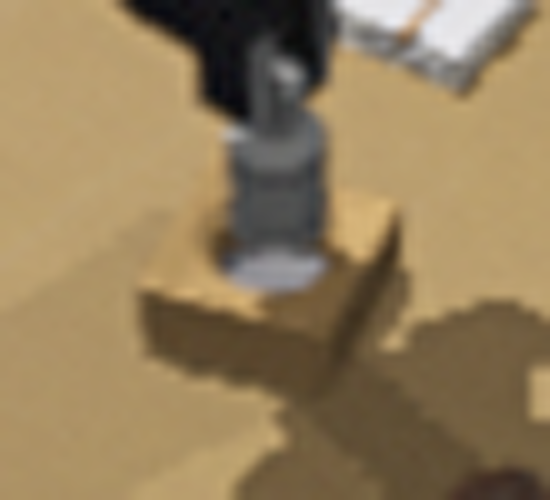

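```bash
python3 - <<'E'
from h import *
S=get_image('scene');a=np.linspace(0,2*np.pi,200)
def box(x,y,z,r):
    p=proj(S,np.c_[x+r*np.cos(a),y+r*np.sin(a),0*a+z]); p=(p-[265,165]+.5)*10-.5
    return p.min(0).round(0),p.max(0).round(0)
print('foot',box(.6276,-.0052,.039,.014))
for x,y in((.630,-.0065),(.630,-.003),(.627,-.0065),(.627,-.003)):
    print(x,y,'felt',box(x,y,.008,.017),'rim',box(x,y,.026,.021))
    c=[(x+.041*np.cos(t),y+.041*np.sin(t),.026) for t in np.radians([67-0,157,247,337])]
    print(((proj(S,c)-[265,165]+.5)*10).round(0).tolist())
E
```

```text
foot (array([226., 181.]), array([328., 251.]))
0.63 -0.0065 felt (array([215., 247.]), array([336., 332.])) rim (array([199., 191.]), array([350., 296.]))
[[140.0, 290.0], [340.0, 337.0], [407.0, 198.0], [212.0, 153.0]]
0.63 -0.003 felt (array([206., 253.]), array([328., 339.])) rim (array([190., 197.]), array([342., 303.]))
[[131.0, 297.0], [331.0, 344.0], [399.0, 205.0], [204.0, 159.0]]
0.627 -0.0065 felt (array([223., 252.]), array([344., 337.])) rim (array([207., 196.]), array([358., 301.]))
[[148.0, 295.0], [348.0, 343.0], [415.0, 203.0], [220.0, 158.0]]
0.627 -0.003 felt (array([214., 258.]), array([336., 344.])) rim (array([198., 202.]), array([350., 308.]))
[[139.0, 302.0], [340.0, 350.0], [407.0, 209.0], [212.0, 164.0]]
```

Call:
{"fn": "jog_arm", "kwargs": {"rows": [[[0,-1,2,0,0,0],[0,-1,5,0,0,0],[0,-1,5,0,0,0],[0,-1,5,0,0,0],[0,-1,5,0,0,0],[0,-1,5,0,0,0]]]}}

```text
clock: 10.97
eef_pos: [0.6303, -0.0062, 0.0795]
tcp_rot: [-3.141, -0.001, -1.571]
force: [0.7, 0.2, -1.8]
opening: 0.169
```

Call:
{"fn": "jog_arm", "kwargs": {"rows": [[[0,0,3,0,0,0],[0,0,7,0,0,0],[0,0,11,0,0,0],[0,0,15,0,0,0],[0,0,18,0,0,0],[0,0,21,0,0,0],[0,0,23,0,0,0],[0,0,24,0,0,0],[0,0,24,0,0,0]]]}}

```text
clock: 11.72
eef_pos: [0.6302, -0.0063, 0.0551]
tcp_rot: [-3.142, -0.001, -1.571]
force: [0.2, -0.7, -2.4]
opening: 0.165
```

Call:
{"fn": "jog_arm", "kwargs": {"rows": [[[0,0,1,0,0,0],[0,0,2,0,0,0],[0,0,3,0,0,0],[0,0,4,0,0,0],[0,0,4,0,0,0],[0,0,4,0,0,0]]]}}

```text
clock: 12.22
eef_pos: [0.6305, -0.0063, 0.0516]
tcp_rot: [-3.141, -0.001, -1.571]
force: [0.7, -0.6, -0.1]
opening: 0.173
```

Call:
{"fn": "jog_arm", "kwargs": {"rows": [[[0,0,0,0,0,0],[0,0,0,0,0,0],[0,0,0,0,0,0],[0,0,0,0,0,0],[0,0,-8,0,0,0],[0,0,-30,0,0,0],[0,0,-70,0,0,0],[0,0,-110,0,0,0],[0,0,-110,0,0,0],[0,0,-110,0,0,0]]], "grip": 0}}

```text
clock: 13.05
eef_pos: [0.6328, -0.0063, 0.1667]
tcp_rot: [-3.133, -0.002, -1.571]
force: [0.4, 0.0, -0.6]
opening: 0.5
```

```bash
python3 go.py 0.574 0.356 0.16 -1.5708; 
```

```text
shift [-362.3   58.9    5.5] turn [-0.0088 -0.002  -0.0002]
t 13.05 [ 0.6328 -0.0063  0.1667] [-3.133e+00 -2.000e-03 -1.571e+00] F [ 0.4  0.  -0.6] op 0.5
```

Call:
{"fn": "jog_arm", "kwargs": {"rows": [[[-30,12,-15,0,0,0],[-65,30,-15,0,0,0],[-100,48,-15,0,0,0],[-135,60,-15,0,0,0],[-170,60,-15,0,0,0],[-205,60,-15,0,0,0],[-240,60,-15,0,0,0],[-270,60,-15,0,0,0],[-300,60,-15,0,0,0],[-300,60,-15,0,0,0],[-300,60,-15,0,0,0],[-300,60,-15,0,0,0]]]}}

```text
clock: 14.05
eef_pos: [0.5696, 0.2934, 0.1749]
tcp_rot: [3.14, -0.002, -1.571]
force: [0.2, -0.1, 0.8]
opening: 0.498
```

```bash
python3 go.py 0.573 0.3555 0.18 -1.5708; python3 - <<'E'
from h import *
S=get_image('scene');cv2.imwrite('pics/S7.png',S['img']);T=get_image('top');cv2.imwrite('pics/T7.png',T['img'])
r=lambda a:cv2.resize(a,None,fx=5,fy=5,interpolation=cv2.INTER_CUBIC)
cv2.imwrite('pics/n7.png',np.hstack([r(S['img'][170:290,270:350]),r(T['img'][150:270,165:240])]))
E
```

```text
shift [-62.   -3.3  -5.3] turn [ 0.0017 -0.0021 -0.    ]
t 14.05 [0.5696 0.2934 0.1749] [ 3.140e+00 -2.000e-03 -1.571e+00] F [ 0.2 -0.1  0.8] op 0.498
```

View pics/n7.png

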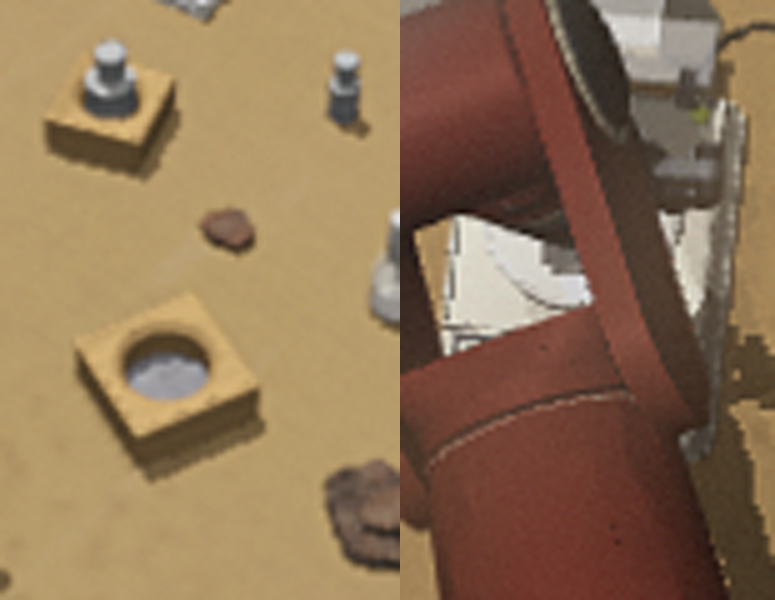

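Medium weight is seated, knob at crop (110,52). The small one is still upright, and the sherd and bottle are unmoved. The large hole centre is at about crop (167,365).

```bash
python3 - <<'E'
from h import *
S=get_image('scene')
P=np.array([[193,295],[260,388],[143,437],[78,350],[167,365]])
a=ray(S,(P+.5)/5-.5+[270,170],.030);print(a.round(4),a[:4].mean(0),a[[0,2]].mean(0),a[[1,3]].mean(0))
for x,y in((.480,.119),(.480,.122),(.483,.119)):
  c=[(x+.0495*np.cos(t),y+.0495*np.sin(t),.030) for t in np.radians([22.5,112.5,202.5,292.5])]
  print(x,y,((proj(S,c)-[270,170]+.5)*5).round(0).tolist())
E
```

```text
[[0.4993 0.0787 0.03  ]
 [0.4349 0.1038 0.03  ]
 [0.459  0.1641 0.03  ]
 [0.5196 0.1438 0.03  ]
 [0.4794 0.1224 0.03  ]] [0.47816044 0.1225891  0.03      ] [0.47911151 0.12138754 0.03      ] [0.47720936 0.12379067 0.03      ]
0.48 0.119 [[77.0, 338.0], [139.0, 436.0], [266.0, 385.0], [201.0, 290.0]]
0.48 0.122 [[73.0, 341.0], [135.0, 440.0], [262.0, 388.0], [197.0, 293.0]]
0.483 0.119 [[73.0, 335.0], [135.0, 433.0], [261.0, 382.0], [196.0, 287.0]]
```

Call:
{"fn": "jog_arm", "kwargs": {"rows": [[[-20,-2,0,0,0,0],[-45,-3,0,0,0,0],[-60,-3,0,0,0,0],[-62,-3,0,0,0,0],[-62,-3,0,0,0,0],[-62,-3,0,0,0,0],[-62,-3,0,0,0,0]]]}}

```text
clock: 14.78
eef_pos: [0.5734, 0.3549, 0.1759]
tcp_rot: [-3.142, -0.002, -1.572]
force: [-0.4, 0.2, -0.8]
opening: 0.499
```

```bash
python3 go.py 0.573 0.3555 0.104 -1.5708; python3 - <<'E'
from h import *
S=get_image('scene');print((proj(S,robot.sense()['eef_pos'])-[165,200])*6)
r=lambda a:cv2.resize(a,None,fx=6,fy=6,interpolation=cv2.INTER_CUBIC)
cv2.imwrite('pics/n8.png',r(S['img'][200:300,165:245]))
E
```

```text
shift [-0.7  0.4 71.9] turn [ 0.     -0.0015 -0.0011]
t 14.7833 [0.5734 0.3549 0.1759] [-3.142e+00 -2.000e-03 -1.572e+00] F [-0.4  0.2 -0.8] op 0.499
[[189.56391317 247.38592724]]
```

View pics/n8.png

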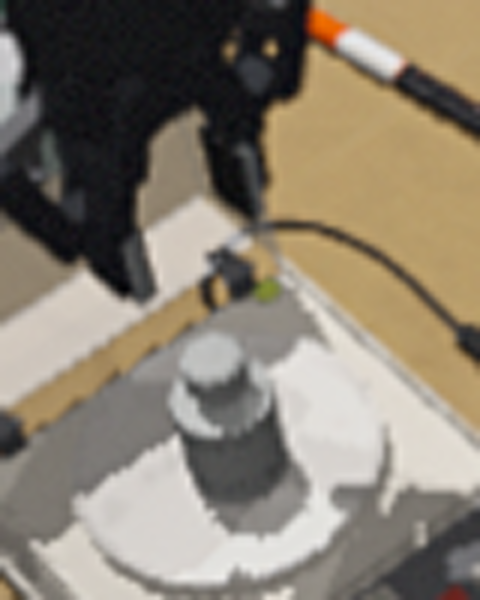

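Knob top is at crop (212,348), below the fingertip midpoint at about (190,255), as predicted. Descending to the large knob.

Call:
{"fn": "jog_arm", "kwargs": {"rows": [[[0,0,15,0,0,0],[0,0,35,0,0,0],[0,0,50,0,0,0],[0,0,60,0,0,0],[0,0,66,0,0,0],[0,0,71,0,0,0],[0,0,71,0,0,0],[0,0,71,0,0,0]]]}}

```text
clock: 15.5
eef_pos: [0.5736, 0.356, 0.1053]
tcp_rot: [-3.141, -0.001, -1.571]
force: [-0.1, 0.8, 0.4]
opening: 0.499
```

Call:
{"fn": "jog_arm", "kwargs": {"rows": [[[0,0,0,0,0,0],[0,0,0,0,0,0],[0,0,0,0,0,0],[0,0,0,0,0,0],[0,0,0,0,0,0],[0,0,0,0,0,0]]], "grip": -1}}

```text
clock: 16.0
eef_pos: [0.5741, 0.3565, 0.1065]
tcp_rot: [-3.139, 0.0, -1.571]
force: [-0.1, 1.4, 4.6]
opening: 0.245
```

Call:
{"fn": "jog_arm", "kwargs": {"rows": [[[0,0,-2,0,0,0],[0,0,-5,0,0,0],[0,0,-10,0,0,0],[0,0,-10,0,0,0],[0,0,-10,0,0,0]]]}}

```text
clock: 16.42
eef_pos: [0.573, 0.3556, 0.1145]
tcp_rot: [3.141, -0.001, -1.571]
force: [-0.2, -0.0, -4.0]
opening: 0.245
```

Call:
{"fn": "jog_arm", "kwargs": {"rows": [[[0,0,-10,0,0,0],[0,0,-25,0,0,0],[0,0,-35,0,0,0],[12,5,-35,0,0,0],[35,14,-35,0,0,0],[62,25,-35,0,0,0],[90,36,-35,0,0,0],[118,47,-35,0,0,0],[146,58,-35,0,0,0],[174,69,-35,0,0,0],[200,80,-30,0,0,0],[220,88,-20,0,0,0]]]}}

```text
clock: 17.42
eef_pos: [0.4863, 0.1345, 0.1386]
tcp_rot: [-3.135, -0.001, -1.572]
force: [1.0, -0.1, -4.3]
opening: 0.25
```

Call:
{"fn": "jog_arm", "kwargs": {"rows": [[[6,2,5,0,0,0],[12,4,12,0,0,0],[15,5,20,0,0,0],[15,5,28,0,0,0],[15,5,28,0,0,0],[15,5,28,0,0,0],[15,5,28,0,0,0]]]}}

```text
clock: 18.0
eef_pos: [0.4807, 0.1215, 0.1074]
tcp_rot: [-3.141, -0.001, -1.57]
force: [0.8, -0.1, -3.9]
opening: 0.242
```

```bash
python3 go.py 0.479 0.120 0.0625 -1.5708; python3 - <<'E'
from h import *
S=get_image('scene');p=robot.sense()['eef_pos'];a=np.linspace(0,2*np.pi,200)
def box(x,y,z,r):
    q=(proj(S,np.c_[x+r*np.cos(a),y+r*np.sin(a),0*a+z])-[270,190]+.5)*7-.5
    return q.min(0).round(0),q.max(0).round(0)
print('foot',box(p[0],p[1],p[2]-.0545,.019));print('felt',box(.479,.12,.008,.0225),'rim',box(.479,.12,.030,.0265))
r=lambda a:cv2.resize(a,None,fx=7,fy=7,interpolation=cv2.INTER_CUBIC)
cv2.imwrite('pics/n9.png',r(S['img'][190:270,270:340]))
E
```

```text
shift [ 1.5  1.7 44.9] turn [-0.0004 -0.0008  0.0008]
t 18.0 [0.4807 0.1215 0.1074] [-3.141e+00 -1.000e-03 -1.570e+00] F [ 0.8 -0.1 -3.9] op 0.242
foot (array([178., 285.]), array([287., 368.]))
felt (array([177., 358.]), array([302., 456.])) rim (array([165., 311.]), array([314., 426.]))
```

View pics/n9.png

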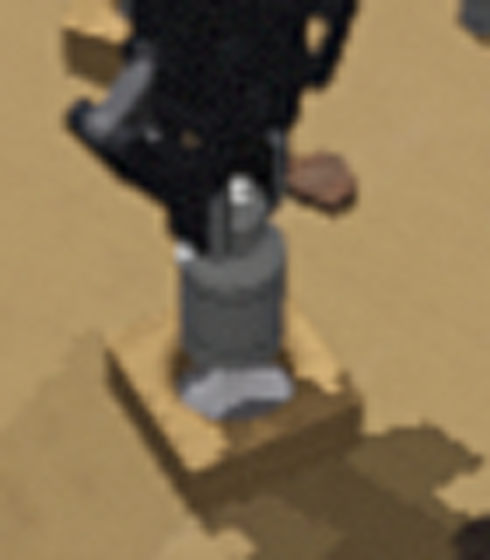

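Call:
{"fn": "jog_arm", "kwargs": {"rows": [[[1,0.5,8,0,0,0],[1,0.5,16,0,0,0],[1,0.5,20,0,0,0],[1,0.5,24,0,0,0],[1,0.5,27,0,0,0],[1,0.5,30,0,0,0],[1,0.5,33,0,0,0],[1,0.5,35,0,0,0],[1,0.5,35,0,0,0]]]}}

```text
clock: 18.8
eef_pos: [0.4794, 0.1198, 0.0715]
tcp_rot: [3.141, -0.001, -1.571]
force: [0.5, -0.3, -4.8]
opening: 0.242
```

Call:
{"fn": "jog_arm", "kwargs": {"rows": [[[0,0,2,0,0,0],[0,0,4,0,0,0],[0,0,6,0,0,0],[0,0,8,0,0,0],[0,0,8,0,0,0],[0,0,8,0,0,0]]]}}

```text
clock: 19.3
eef_pos: [0.4796, 0.1199, 0.064]
tcp_rot: [3.141, -0.001, -1.571]
force: [0.8, -0.1, -3.9]
opening: 0.244
```

Call:
{"fn": "jog_arm", "kwargs": {"rows": [[[0,0,1,0,0,0],[0,0,2,0,0,0],[0,0,2.5,0,0,0],[0,0,2.5,0,0,0]]]}}

```text
clock: 19.63
eef_pos: [0.4804, 0.12, 0.0628]
tcp_rot: [-3.14, -0.001, -1.571]
force: [-1.9, 0.2, 2.5]
opening: 0.245
```

Call:
{"fn": "jog_arm", "kwargs": {"rows": [[[0,0,0,0,0,0],[0,0,0,0,0,0],[0,0,0,0,0,0],[0,0,0,0,0,0],[0,0,-8,0,0,0],[0,0,-30,0,0,0],[0,0,-60,0,0,0],[0,0,-60,0,0,0],[0,0,-60,0,0,0]]], "grip": 0}}

```text
clock: 20.38
eef_pos: [0.4817, 0.1201, 0.1247]
tcp_rot: [-3.136, -0.0, -1.571]
force: [-0.0, -0.4, -0.4]
opening: 0.499
```

```bash
python3 go.py 0.540 -0.1005 0.12 -1.5708
```

```text
shift [220.6 -58.3   5.2] turn [-0.0058 -0.0004 -0.0002]
t 20.3833 [0.4817 0.1201 0.1247] [-3.136 -0.    -1.571] F [-0.  -0.4 -0.4] op 0.499
```

Now the small weight.

Call:
{"fn": "jog_arm", "kwargs": {"rows": [[[30,-8,0,0,0,0],[70,-18,0,0,0,0],[110,-29,0,0,0,0],[150,-39,0,0,0,0],[190,-50,0,0,0,0],[220,-58,0,0,0,0],[220,-58,0,0,0,0],[220,-58,0,0,0,0],[220,-58,0,0,0,0],[220,-58,30,0,0,0],[220,-58,40,0,0,0],[220,-58,40,0,0,0]]]}}

```text
clock: 21.38
eef_pos: [0.5344, -0.0978, 0.0778]
tcp_rot: [3.134, 0.002, -1.569]
force: [-1.3, 0.6, -0.5]
opening: 0.502
```

```bash
python3 go.py 0.540 -0.1005 0.0325 -1.5708; python3 - <<'E'
from h import *
S=get_image('scene')
r=lambda a:cv2.resize(a,None,fx=5,fy=5,interpolation=cv2.INTER_CUBIC)
cv2.imwrite('pics/n10.png',np.hstack([r(S['img'][170:280,270:350]),r(S['img'][220:330,160:240])]))
E
```

```text
shift [ 2.8 -5.9 45.3] turn [0.0076 0.0018 0.0017]
t 21.3833 [ 0.5344 -0.0978  0.0778] [ 3.134e+00  2.000e-03 -1.569e+00] F [-1.3  0.6 -0.5] op 0.502
```

View pics/n10.png

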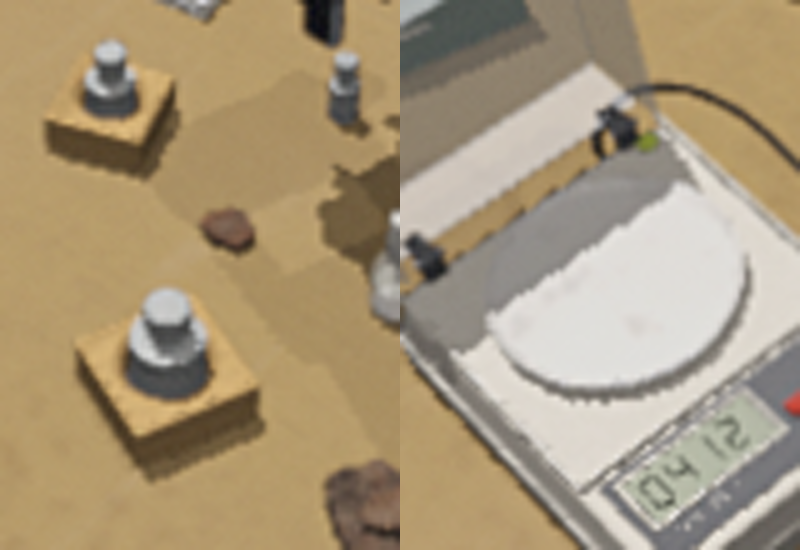

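Large and medium weights are both home. The pan ellipse spans crop x 85..348 and y 177..397. I'll fit its centre.

```bash
python3 - <<'E'
from h import *
from scipy.optimize import least_squares
S=get_image('scene');a=np.linspace(0,2*np.pi,400)
def box(x,y):
    q=(proj(S,np.c_[x+.058*np.cos(a),y+.058*np.sin(a),0*a+.052])-[160,220]+.5)*5-.5
    return np.r_[q.min(0),q.max(0)]
ob=np.array([85,177,348,397.])
for w in ([1,1,1,1],[.3,.3,1,1]):
    f=least_squares(lambda p:(box(*p)-ob)*w,[.575,.36]);print(f.x,box(*f.x)-ob)
E
```

```text
[0.57660419 0.35946429] [ 3.11493757  5.86341188 -3.13196608 -4.82536278]
[0.57413186 0.36015035] [ 5.43142559  9.44120836 -0.49156315 -0.69610003]
```

Call:
{"fn": "jog_arm", "kwargs": {"rows": [[[0,0,0,0,0,0],[0,0,0,0,0,0],[0,0,5,0,0,0],[0,0,5,0,0,0],[0,0,5,0,0,0]]]}}

```text
clock: 21.9
eef_pos: [0.5376, -0.1001, 0.0769]
tcp_rot: [-3.142, -0.001, -1.571]
force: [0.1, 0.1, 0.8]
opening: 0.494
```

Call:
{"fn": "jog_arm", "kwargs": {"rows": [[[0,-2,10,0,0,0],[0,-2,22,0,0,0],[0,-2,32,0,0,0],[0,-2,38,0,0,0],[0,-2,42,0,0,0],[0,-2,42,0,0,0],[0,-2,42,0,0,0],[0,-2,42,0,0,0]]]}}

```text
clock: 22.57
eef_pos: [0.5401, -0.1003, 0.0353]
tcp_rot: [-3.141, -0.001, -1.571]
force: [0.5, 0.2, -0.1]
opening: 0.499
```

Call:
{"fn": "jog_arm", "kwargs": {"rows": [[[0,0,0,0,0,0],[0,0,0,0,0,0],[0,0,0,0,0,0],[0,0,0,0,0,0],[0,0,0,0,0,0],[0,0,0,0,0,0]]], "grip": -1}}

```text
clock: 23.07
eef_pos: [0.5403, -0.1004, 0.0356]
tcp_rot: [-3.14, -0.001, -1.571]
force: [-0.5, -1.1, 3.7]
opening: 0.119
```

Call:
{"fn": "jog_arm", "kwargs": {"rows": [[[0,0,-5,0,0,0],[0,0,-20,0,0,0],[0,0,-50,0,0,0],[0,0,-85,0,0,0],[0,0,-115,0,0,0],[0,0,-120,0,0,0],[0,0,-120,0,0,0],[0,0,-120,0,0,0]]]}}

```text
clock: 23.73
eef_pos: [0.5392, -0.0998, 0.1543]
tcp_rot: [3.141, -0.001, -1.571]
force: [-0.8, -0.1, -1.6]
opening: 0.118
```

```bash
python3 go.py 0.5755 0.358 0.15 -1.5708
```

```text
shift [-457.8  -36.2    4. ] turn [ 0.0007 -0.0006 -0.0002]
t 23.7333 [ 0.5392 -0.0998  0.1543] [ 3.141e+00 -1.000e-03 -1.571e+00] F [-0.8 -0.1 -1.6] op 0.118
```

Call:
{"fn": "jog_arm", "kwargs": {"rows": [[[-12,-1,0,0,0,0],[-38,-3,0,0,0,0],[-70,-6,0,0,0,0],[-103,-8,0,0,0,0],[-136,-11,0,0,0,0],[-169,-13,0,0,0,0],[-202,-16,0,0,0,0],[-235,-18,0,0,0,0],[-268,-21,0,0,0,0],[-300,-24,0,0,0,0],[-332,-26,0,0,0,0],[-360,-28,0,0,0,0]]]}}

```text
clock: 24.73
eef_pos: [0.5656, 0.2624, 0.1516]
tcp_rot: [3.137, -0.002, -1.57]
force: [0.4, -0.2, -0.4]
opening: 0.117
```

Call:
{"fn": "jog_arm", "kwargs": {"rows": [[[-25,-2,0,0,0,0],[-50,-4,0,0,0,0],[-75,-6,0,0,0,0],[-90,-7,0,0,0,0],[-98,-8,0,0,0,0],[-98,-8,0,0,0,0],[-98,-8,0,0,0,0],[-98,-8,0,0,0,0],[-98,-8,0,0,0,0],[-98,-8,0,0,0,0]]]}}

```text
clock: 25.57
eef_pos: [0.576, 0.3569, 0.1546]
tcp_rot: [-3.141, -0.001, -1.572]
force: [-0.3, -0.6, -0.1]
opening: 0.115
```

```bash
python3 go.py 0.5755 0.358 0.0886 -1.5708; python3 - <<'E'
from h import *
S=get_image('scene')
r=lambda a:cv2.resize(a,None,fx=6,fy=6,interpolation=cv2.INTER_CUBIC)
print((proj(S,robot.sense()['eef_pos']-[0,0,.0356])-[160,210])*6)
cv2.imwrite('pics/n11.png',r(S['img'][210:310,160:240]))
E
```

```text
shift [-1.2  0.5 66. ] turn [-0.0002 -0.0011 -0.0016]
t 25.5667 [0.576  0.3569 0.1546] [-3.141e+00 -1.000e-03 -1.572e+00] F [-0.3 -0.6 -0.1] op 0.115
[[235.85231308 286.95989292]]
```

View pics/n11.png

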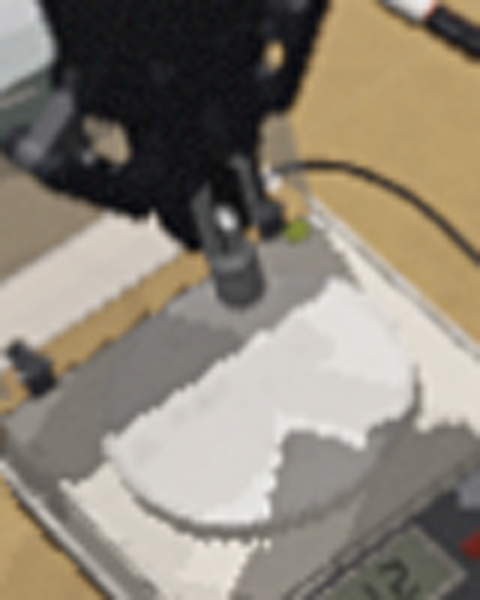

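The small weight hangs upright over the pan, foot at crop (239,293). Lowering it slowly.

Call:
{"fn": "jog_arm", "kwargs": {"rows": [[[0,0,8,0,0,0],[0,0,20,0,0,0],[0,0,32,0,0,0],[0,0,43,0,0,0],[0,0,51,0,0,0],[0,0,56,0,0,0],[0,0,59,0,0,0],[0,0,59,0,0,0],[0,0,59,0,0,0]]]}}

```text
clock: 26.37
eef_pos: [0.576, 0.358, 0.0957]
tcp_rot: [-3.141, -0.001, -1.571]
force: [0.0, -0.0, -0.7]
opening: 0.12
```

Call:
{"fn": "jog_arm", "kwargs": {"rows": [[[0,0,1,0,0,0],[0,0,2,0,0,0],[0,0,3,0,0,0],[0,0,4,0,0,0],[0,0,5,0,0,0],[0,0,5.5,0,0,0],[0,0,5.5,0,0,0]]]}}

```text
clock: 26.95
eef_pos: [0.5757, 0.3578, 0.0898]
tcp_rot: [3.141, -0.001, -1.571]
force: [-0.4, -0.3, -0.7]
opening: 0.114
```

Call:
{"fn": "jog_arm", "kwargs": {"rows": [[[0,0,0.4,0,0,0],[0,0,0.8,0,0,0],[0,0,1.2,0,0,0],[0,0,1.6,0,0,0],[0,0,1.6,0,0,0]]]}}

```text
clock: 27.37
eef_pos: [0.5757, 0.3578, 0.0882]
tcp_rot: [3.142, -0.001, -1.571]
force: [0.5, -0.7, -0.9]
opening: 0.121
```

Call:
{"fn": "jog_arm", "kwargs": {"rows": [[[0,0,0.3,0,0,0],[0,0,0.6,0,0,0],[0,0,0.9,0,0,0],[0,0,0.9,0,0,0]]]}}

```text
clock: 27.7
eef_pos: [0.5759, 0.3579, 0.0876]
tcp_rot: [-3.141, -0.001, -1.571]
force: [-1.3, -0.1, -0.3]
opening: 0.119
```

Call:
{"fn": "jog_arm", "kwargs": {"rows": [[[0,0,0.3,0,0,0],[0,0,0.6,0,0,0],[0,0,0.6,0,0,0]]]}}

```text
clock: 27.95
eef_pos: [0.5761, 0.3579, 0.0875]
tcp_rot: [-3.141, -0.001, -1.571]
force: [-0.9, -1.4, 2.9]
opening: 0.117
```

Call:
{"fn": "jog_arm", "kwargs": {"rows": [[[0,0,0,0,0,0],[0,0,0,0,0,0],[0,0,0,0,0,0],[0,0,0,0,0,0],[0,0,-3,0,0,0],[0,0,-15,0,0,0],[0,0,-45,0,0,0],[0,0,-80,0,0,0],[0,0,-80,0,0,0]]], "grip": 0}}

```text
clock: 28.7
eef_pos: [0.5799, 0.36, 0.1773]
tcp_rot: [-3.128, 0.005, -1.571]
force: [1.8, 0.3, 1.9]
opening: 0.498
```

Call:
{"fn": "jog_arm", "kwargs": {"rows": [[[20,20,0,0,0,0],[50,50,0,0,0,0],[80,80,0,0,0,0],[110,100,0,0,0,0],[140,100,0,0,0,0],[170,100,0,0,0,0],[200,100,0,0,0,0],[230,100,0,0,0,0],[260,100,0,0,0,0],[290,100,0,0,0,0],[290,100,0,0,0,0],[290,100,0,0,0,0]]]}}

```text
clock: 29.7
eef_pos: [0.4762, 0.067, 0.1683]
tcp_rot: [-3.139, -0.001, -1.574]
force: [-0.3, -0.2, 0.4]
opening: 0.499
```

```bash
python3 - <<'E'
from h import *
S=get_image('scene')
r=lambda a:cv2.resize(a,None,fx=4,fy=4,interpolation=cv2.INTER_CUBIC)
print((proj(S,[[.5758,.3579,.052],[.5758,.3579,.096]])-[160,170])*4)
cv2.imwrite('pics/n12.png',r(S['img'][170:310,160:360]))
E
```

```text
[[175.03977628 424.46534319]
 [162.93327817 377.97014847]]
```

View pics/n12.png

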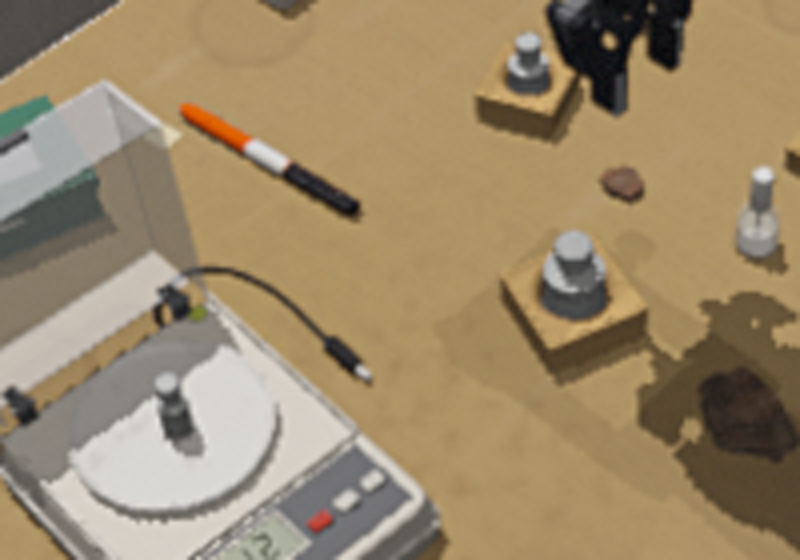

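The small weight stands upright on the pan at crop (175,428), with the ellipse centre at about (173,430). The large and medium weights sit in their own blocks, the cover is open, and the bottle and sherd are where they were. Handing in.

```bash
python3 -c "
from workcell import robot
print(robot.job_done())"
```

```text
the job is handed in; nothing more can be done
None
```

The job is handed in at about 30 s of the 125 s allowed. `job_done()` reports no verdict, so what follows is from my own checks.

**What I did:** I parked the small weight on bare table and moved the medium weight from the large block to its own. The large weight then went from the pan to its block. Last, I lowered the small weight onto the pan; the wrist force read about 3 N just before release.

**Last checks:**
- **Small weight:** the final scene picture shows it upright and alone on the pan. I released it at (0.576, 0.358), about 1–2 mm from my estimate of the pan centre.
- **Large and medium weights:** both stand upright in their own blocks. By the tool height at release they were on the hole floors, and neither caught on a rim going in.
- **Surroundings:** the balance cover is open, and the bottle and sherd look unmoved.
- **Arm:** it is clear of everything.

**What disagreed:**
- **Cameras:** the top camera read about 4 mm further in x than the scene camera near the large block and the pan. The scene camera matched the arm's own position to about 1 mm beside both blocks, so I relied on it. For the medium block the two cameras differed by up to about 5 mm, and I used a compromise.
- **Pan fit:** the fitted pan outline missed the observed edges by about 1 pixel.

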